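# Shim the slide carriage against its stop and hold the wedge

### The job

First slide the carriage on its rail fully home against its end stop, away from the back block. Then fill the gap left between the back block and the carriage's jaw with upright spacer plates from the rack, standing on the base plate, one or two as the gap needs, until the wedge, pushed tip down between the last plate and the jaw, binds well down in the gap before its tip reaches the base plate. Finish while still gripping the wedge and pressing it tight, the carriage still home, and leave everything else on the bench where it stands.

Things in the scene. Friction and masses are not known exactly. Their poses are not given: they have to be found in the camera images.
- base: aluminium base plate of the slide unit, 310 x 90 x 12 mm, fixed to the table. Origin on its underside (table level), straight below the face of the carriage's jaw when the carriage is home. Its x axis is the slide direction and points the way the carriage goes home (away from the back block), y across, z up; the plate reaches from x = -105 to +205 mm. Its top, the floor of the gap, is at z = 12 mm
- carriage (a joint): slide of the carriage along the base, in m: 0 = fully home against its hard end stop, larger = nearer the back block (0.017 at most). Drags with about 3 N of friction and stays where it is left; no spring. The carriage is a grey 150 x 60 mm deck, top 24 mm above the base plate, with an upright steel jaw (26 mm wide, 14 mm thick) at the end facing the back block, a round upright post and, at the far end, a small blue box (18 mm above the deck)
- jaw_face (a point): middle of the top edge of the jaw's flat face, which looks along base -x towards the back block; 72 mm above the table, 60 mm above the base plate. Moves with the carriage
- post_top (a point): centre of the top of the round steel post on the carriage, 20 mm in diameter, standing 60 mm above the deck, its top 96 mm above the table; 92 mm along base +x from the jaw face. The thing to hold or push to slide the carriage
- block_face (a point): middle of the top edge of the flat face of the back block, which looks along base +x at the jaw; 72 mm above the table. The back block is fixed on the base plate: steel, 26 mm wide, 30 mm thick, 60 mm tall, with a 70 mm wide, 8 mm high foot. With the carriage home the gap between the two faces is 20 to 30 mm, different each time
- back_block: the back block; origin on the top of the base plate (12 mm above the table), at the bottom of the flat face
- rack: fixed white rack, foot 110 x 60 x 6 mm, with three slots (26 mm long along its y, 10 mm broad along its x, 30 mm deep) in a row along its x axis, pitch 24 mm; the walls' tops are 36 mm above the table. Origin: centre of the underside. The plates stand in the slots, their x axes along the rack's x, their bottoms 6 mm above the table
- holder: fixed white stand for the wedge, foot 80 x 60 x 6 mm, two walls 26 mm wide (along its y) and 76 mm tall, with a 22 mm slot (along its x) between; the wedge hangs in the slot by its head, its axes along the holder's. Origin: centre of the underside
- wedge_head (a point): centre of the wedge's head, the block to grip: 40 mm wide (along its y), 28 mm thick (x), 24 mm tall; 78 mm above the tip of the wedge
- wedge_tip (a point): middle of the lower edge of the steel wedge (120 g), which points down. The wedge is 40 mm wide all the way (along its y) and tapers evenly on both sides from 20 mm thick (along its x) at 66 mm above the tip, under the head, to 4 mm at the tip; 90 mm tall in all. Either way round is the same
- plate0_center (a point): centre of a flat aluminium spacer plate, 8 mm thick (along its x), 40 mm wide (along its y), 60 mm tall, 55 g, standing upright in the rack; wider than rack, jaw and block, so that it can be gripped by its two narrow edges. Set down in the gap it stands by itself but loose; the wedge pushes it back flush against the block (or the plate before it). A wedge that touches the jaw alone, or a plate alone, is not yet tight: let it yield sideways until both push
- plate1_center (a point): centre of another spacer plate, the same as plate0
- plate2_center (a point): centre of another spacer plate, the same as plate0
- tube_a: clear tube with screw cap, 30 mm across, 100 mm tall; bystander. Origin on its underside.
- tube_b: second clear capped tube, the same; bystander. Origin on its underside.
- bottle: white jar, 48 mm across, 85 mm tall; bystander. Origin on its underside.
- vial: small black jar, 26 mm across, 50 mm tall; bystander. Origin on its underside.
- dish: flat round clear dish, 60 mm across, 14 mm high; bystander. Origin on its underside.
- beaker: glass beaker, 68 mm across, 85 mm tall; bystander. Origin on its underside.
- driver: screwdriver lying on the table, about 200 mm long; bystander. Origin at its middle.
Not all that is in view belongs to the job. What is shaped like the part that bears wedge_head but red or yellow is not meant.

How it is judged:
By the outcome, as a careful person would: the job done as asked, in the order asked, and still so for the second after the job is handed in, while the arm keeps its last pose, push and grip.
It also fails if it takes over 66 s, if anything falls off the work surface, if the arm or the gripper's body presses on something with over 40 N, if the wrist force passes 120 N, or if a joint passes its speed limit or range.

### The arm

A 7-joint arm with a two-finger parallel gripper is mounted at the origin on the work surface. World frame = base frame: x ahead of the robot, y to its left, z up, the work surface at z = 0. Lengths are in m, angles in rad, forces in N, time in s.
With the tool pointing down it reaches from about 0.4 to 0.85 m from the base axis. Payload 4.5 kg.
Tool frame: the origin (TCP) lies midway between the tips of the shut fingers; the grasp point (between the pads) lies behind it (arm.pinch_z is the y of the grasp point in the tool frame, in m); y points along the fingers, x is the direction in which the jaws open and shut, and the axes are right-handed (so a half turn about y gives the same grasp; the last joint's range is limited). The gripper opens to 85 mm and grips with 20 to 120 N. Pads are 22 mm wide; open, the fingers measure 114 mm over their backs; the gripper's body (76 mm by 85 mm) begins 54 mm behind the grasp point. The pads swing forward as they close: fully open they stand 13 mm farther back than shut.
Start: joints at [1.342, 0.689, -0.195, 1.565, 0.157, 0.902, -0.215], TCP at [0.162, -0.604, 0.231] pointing down, gripper open.
Joint ranges: [-3.01, 3.01], [-0.46, 2.08], [-1.47, 1.51], [0.13, 2.56], [-1, 4.14], [0.04, 2.09], [-2.66, 2.66]. Speed limits (rad/s): [2.57, 2.57, 3.14, 3.14, 3.14, 3.14, 3.14].

### API

Orientations are given as a unit quaternion [x, y, z, w].
In Python, from workcell import arm, eyes gives the robot as it stands. The module is installed in compiled form; this text tells all that it offers. Calls block until the motion is done:
- arm.move_ptp(position, orientation): joint-space move of the TCP to a pose.
- arm.move_straight(position, max_speed=0.15, ori=None, max_force=None): straight line of the TCP; ori=None keeps the orientation; max_speed is the mean speed in m/s. With max_force (N) it stops when the force on the tool has changed by that much, and returns True; else False.
- arm.move_j(angles): joint-space move.
- arm.gripper_to(opening): finger opening in m; the grip force is fixed at half the most; returns when the fingers have stopped.
- arm.sleep(seconds).
- arm.ik(position, orientation): joint angles nearest the present ones, or None.
- eyes.read_camera(name): name is "scene" or "top" or "wrist"; returns a dict with "color" (400x640x3 uint8, blue, green, red), "depth" (400x640 float32, m along the optical axis (not along the pixel's ray), 0 where there is no reading), "fx", "fy", "cx", "cy" (pixels), "xyz" and "attitude" of the camera in the world. Camera axes: x right, y up, looking along -z (the intrinsics and any distortion apply to the point x, -y, -z); pixel columns grow to the right and rows downward; lengths in m; the calibration is good to about 2 mm. A picture is of the moment at which its call begins.
A pose or a line that the arm cannot do raises arm.IKError and nothing moves.
- arm.job_done(): hands the job in, once; it reports no verdict.
Trained networks look in a picture, given as the dict that the camera call returned (one of the last four; its "shot" number tells which), for a name from the list of things; names that differ only in an ending like _2 or _b are one class to them, and where a whole thing is asked for, a point or a joint stands for the part that bears it (a point fixed in the world has none). Each returns a list of dicts, best first, with "conf" (0 to 1); they miss things now and then, are a little off and sometimes report something else, mostly with a low value. They report only what shows in the picture. A call takes as long as a camera call. They do not tell look-alikes from the thing itself.
- eyes.look_for(picture, query): "position" ([x, y, z] in m, in world coordinates, good to about 4 mm: the middle of the surface that is visible of it).
Readings, each from a call of its own:
- arm.current_t(): time.
- arm.current_joint_pos(): joint angles.
- arm.current_dq(): joint speeds.
- arm.current_effort(): joint torques, N m.
- arm.current_ee_pos(): TCP position.
- arm.current_ee_rot(): TCP orientation.
- arm.current_ft_force(): force on the tool from outside, world axes, zero at the start.
- arm.current_wrist_torque(): the same for the moment, N m.
- arm.current_opening(): finger opening in m.
Only numpy, scipy, OpenCV 4.12 (cv2) and the standard library are available. Lean on these libraries where they do the work, as an engineer would, in place of code of your own. Each camera call takes 0.05 s, during which the arm holds its last target.

## Working session

There is one attempt and no reset: what is moved stays moved. The work goes in short steps, each a Python script; the robot and the scene stay as the last script left them, time stands still between calls to the robot, and variables do not carry over. Pictures are saved under pics/ and viewed, and the job is handed in when it is done.

```bash
mkdir -p pics; cat > h.py <<'E'
import numpy as np, cv2
from scipy.spatial.transform import Rotation as R
from workcell import arm, eyes
def deproj(p,u,v,d=None):
    if d is None: d=p["depth"][int(v),int(u)]
    c=np.array([(u-p["cx"])/p["fx"]*d,-(v-p["cy"])/p["fy"]*d,-d])
    return np.array(p["xyz"])+Rm(p)@c
def Rm(p):
    a=np.array(p["attitude"]); 
    return R.from_quat(a).as_matrix() if a.size==4 else a
def proj(p,X):
    c=Rm(p).T@(np.array(X)-np.array(p["xyz"]))
    return p["cx"]+p["fx"]*c[0]/-c[2], p["cy"]-p["fy"]*c[1]/-c[2]
def cloud(p):
    d=p["depth"]; v,u=np.mgrid[0:d.shape[0],0:d.shape[1]]
    c=np.stack([(u-p["cx"])/p["fx"]*d,-(v-p["cy"])/p["fy"]*d,-d],-1)
    X=c@Rm(p).T+np.array(p["xyz"]); X[d==0]=np.nan
    return X
E
python3 - <<'E'
from h import *
import pickle
for n in ["scene","top","wrist"]:
    p=eyes.read_camera(n); cv2.imwrite(f"pics/{n}0.png",p["color"]); pickle.dump(p,open(n+"0.pkl","wb"))
    print(n,{k:p[k] for k in p if k not in("color","depth")})
    if n!="wrist":
        for q in ["base","carriage","jaw_face","post_top","block_face","back_block","rack","holder","wedge_head","plate0_center"]:
            print(q,[(np.round(r["position"],3).tolist(),round(r["conf"],2)) for r in eyes.look_for(p,q)][:4])
print(arm.current_t(),arm.pinch_z,arm.current_ee_rot(),arm.current_opening())
E
```

```text
scene {'fx': 417.5405641650449, 'fy': 417.5405641650449, 'cx': 319.0907435688129, 'cy': 196.13223696030417, 'xyz': array([ 1.33834952, -0.33317858,  0.8251064 ]), 'attitude': array([0.3366927 , 0.23383183, 0.51801498, 0.75074708]), 'shot': 1}
base [([0.593, 0.022, 0.017], 0.61), ([0.508, 0.301, 0.013], 0.53)]
carriage [([0.587, 0.036, 0.042], 0.97), ([0.504, -0.347, 0.03], 0.38)]
jaw_face [([0.586, 0.031, 0.036], 0.76)]
post_top [([0.589, 0.036, 0.034], 0.9), ([0.706, 0.349, 0.058], 0.34)]
block_face [([0.576, -0.077, 0.039], 0.89), ([0.516, -0.335, 0.088], 0.59)]
back_block [([0.572, -0.079, 0.04], 0.88)]
rack [([0.51, 0.3, 0.011], 0.9)]
holder [([0.504, -0.347, 0.028], 0.75), ([0.515, -0.332, 0.088], 0.19)]
wedge_head [([0.571, -0.078, 0.037], 0.72), ([0.492, -0.441, 0.061], 0.7), ([0.607, -0.329, 0.07], 0.61), ([0.514, -0.334, 0.088], 0.6)]
plate0_center [([0.5, 0.29, 0.051], 0.48)]
top {'fx': 401.73328357856167, 'fy': 401.73328357856167, 'cx': 315.9794921774818, 'cy': 200.32441731283524, 'xyz': array([ 0.35363496, -0.04718866,  1.09549977]), 'attitude': array([-0.07262993,  0.067
[... 184 characters left out ...]
.046, 0.033], 0.57)]
block_face [([0.55, -0.071, 0.038], 0.69), ([0.492, -0.331, 0.102], 0.47)]
back_block [([0.549, -0.071, 0.036], 0.66)]
rack [([0.487, 0.293, 0.006], 0.79)]
holder [([0.487, -0.314, 0.007], 0.79)]
wedge_head [([0.488, -0.33, 0.098], 0.73), ([0.569, -0.396, 0.089], 0.71), ([0.597, -0.321, 0.085], 0.6), ([0.481, -0.435, 0.092], 0.51)]
plate0_center []
wrist {'fx': 277.6659049750563, 'fy': 277.6659049750563, 'cx': 322.1031248200298, 'cy': 198.8879708062501, 'xyz': array([ 0.24429481, -0.58238687,  0.37361939]), 'attitude': array([-0.13205491,  0.10159824, -0.6003494 ,  0.78218917]), 'shot': 3}
1.15 -0.0187 [ 0.56124019 -0.4301248   0.43020256 -0.56118434] 0.08518078926630021
```

View pics/scene0.png

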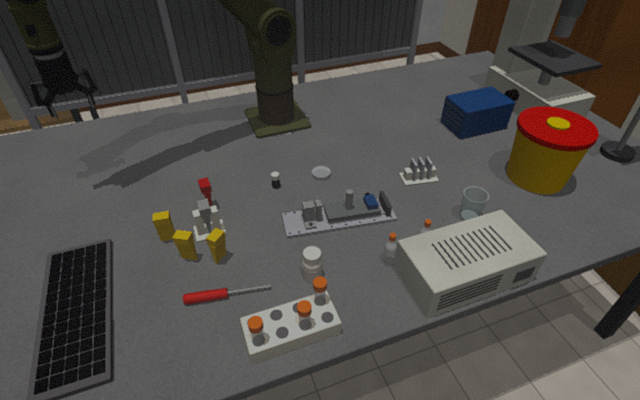

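View pics/top0.png

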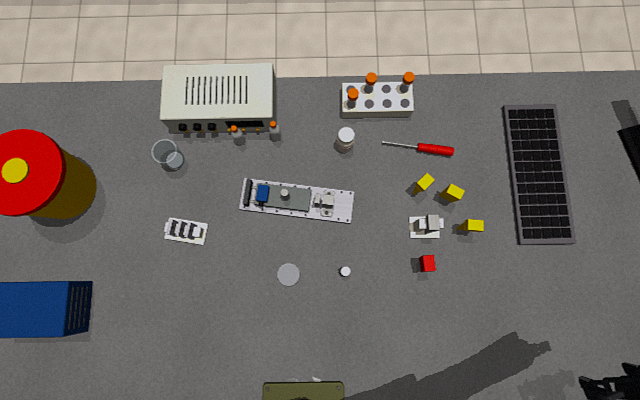

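View pics/wrist0.png

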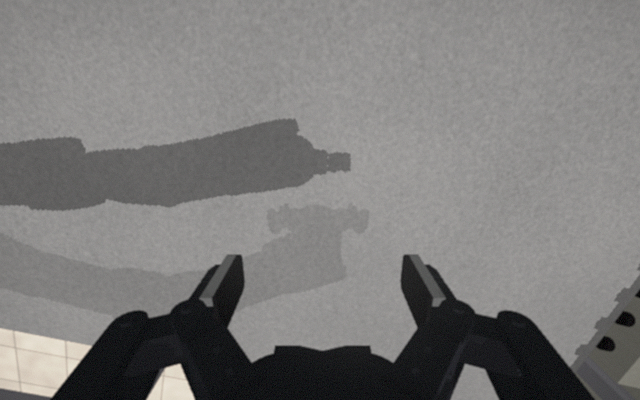

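```bash
python3 - <<'E'
from h import *
import pickle
for n in ["scene","top"]:
    p=pickle.load(open(n+"0.pkl","rb")); X=cloud(p)
    m=np.abs(X[...,2])<0.03
    for lo in [(.2,-.6),(.2,0),(.2,.4),(.4,-.2),(.7,0),(.5,.2),(.6,.4)]:
        s=m&(abs(X[...,0]-lo[0])<.04)&(abs(X[...,1]-lo[1])<.04); print(n,lo,s.sum(),np.nanmedian(X[s][:,2]).round(4) if s.any() else None)
p=pickle.load(open("scene0.pkl","rb"))
cv2.imwrite("pics/s0c.png",cv2.resize(p["color"][155:255,130:450],None,fx=2.5,fy=2.5,interpolation=cv2.INTER_CUBIC))
p=pickle.load(open("top0.pkl","rb"))
cv2.imwrite("pics/t0c.png",cv2.resize(p["color"][160:280,150:490],None,fx=2.35,fy=2.35,interpolation=cv2.INTER_CUBIC))
E
```

```text
scene (0.2, -0.6) 443 -0.0012
scene (0.2, 0) 310 -0.0017
scene (0.2, 0.4) 257 -0.0018
scene (0.4, -0.2) 482 -0.0012
scene (0.7, 0) 725 -0.001
scene (0.5, 0.2) 403 -0.0013
scene (0.6, 0.4) 299 -0.0011
top (0.2, -0.6) 997 -0.0012
top (0.2, 0) 987 0.0
top (0.2, 0.4) 994 0.0008
top (0.4, -0.2) 885 -0.0004
top (0.7, 0) 754 -0.0001
top (0.5, 0.2) 839 0.0002
top (0.6, 0.4) 797 0.0007
```

View pics/s0c.png

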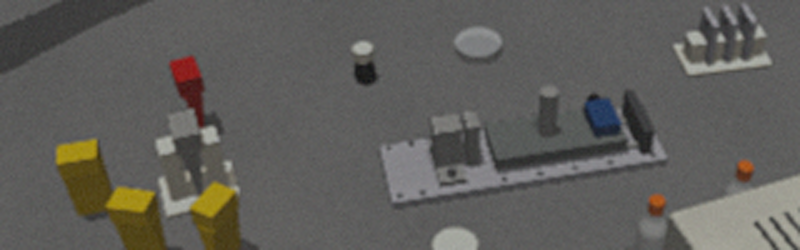

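View pics/t0c.png

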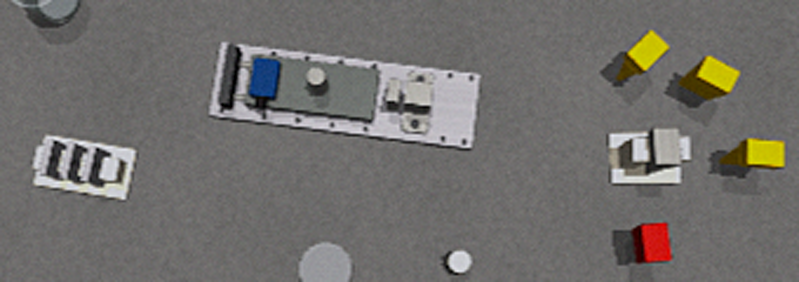

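```bash
python3 - <<'E'
from h import *
import pickle
sc=pickle.load(open("scene0.pkl","rb")); tp=pickle.load(open("top0.pkl","rb"))
# bottle top etc: scene pixel / top pixel pairs
print("dish",deproj(sc,321,173),deproj(tp,288,274))
print("vial",deproj(sc,276,175),deproj(tp,345,271))
print("bottle",deproj(sc,312,254),deproj(tp,346,134))
print("post",deproj(sc,349,192),deproj(tp,284,193))
print("robot base back", deproj(tp,303,385))
from collections import Counter
# reverse: project scene points into top
for u,v in [(321,173),(349,192),(312,254)]:
    print(proj(tp,deproj(sc,u,v)))
E
```

```text
dish [0.37929978 0.03421228 0.01026283] [0.37273901 0.03693386 0.01604566]
vial [ 0.38676544 -0.1116678   0.04950996] [ 0.37723947 -0.11195802  0.04846749]
bottle [ 0.73849976 -0.12552733  0.08247935] [ 0.73412038 -0.12348758  0.0848236 ]
post [0.57939508 0.03767853 0.0929345 ] [0.57507165 0.04043029 0.09392713]
robot base back [0.09705408 0.00031651 0.01213292]
(np.float64(289.1829310216097), np.float64(271.51378209232394))
(np.float64(285.10663681572737), np.float64(191.41267742182748))
(np.float64(346.6590533453496), np.float64(132.74002353833237))
```

```bash
cat >> h.py <<'E'
def ori(a):  # tool x axis (opening) at world angle a, tool y down
    X=np.array([np.cos(a),np.sin(a),0]);Y=np.array([0,0,-1.]);Z=np.cross(X,Y)
    return R.from_matrix(np.stack([X,Y,Z],1)).as_quat()
def yaw():
    X=R.from_quat(arm.current_ee_rot()).as_matrix()[:,0]; return np.arctan2(X[1],X[0])
def pick_ori(pos,a):
    best=None
    for k in (0,np.pi):
        q=arm.ik(pos,ori(a+k))
        if q is not None:
            d=np.abs(np.array(q)-arm.current_joint_pos()).max()
            if best is None or d<best[0]: best=(d,ori(a+k),q)
    return best
E
python3 - <<'E'
from h import *
import pickle
p=pickle.load(open("wrist0.pkl","rb"))
T=R.from_quat(arm.current_ee_rot()).as_matrix()
print(T.round(3)); print("cam off tool",T.T@(p["xyz"]-arm.current_ee_pos()))
print("cam axes in tool\n",(T.T@Rm(p)).round(3)); print(yaw())
sc=pickle.load(open("scene0.pkl","rb")); tp=pickle.load(open("top0.pkl","rb"))
# base corners in top image
for u,v in [(242,178),(354,190),(350,222),(239,209)]: print(deproj(tp,u,v,None))
for pos in [(0.57,0.0,0.3),(0.5,0.3,0.3),(0.49,-0.33,0.3)]:
  for a in (0,np.pi/2,-np.pi/2,np.pi):
    print(pos,a,np.round(arm.ik(pos,ori(a)),2) if arm.ik(pos,ori(a)) is not None else None)
E
```

```text
[[ 0.26   0.     0.966]
 [-0.966 -0.     0.26 ]
 [ 0.    -1.     0.   ]]
cam off tool [ 0.00083715 -0.14229429  0.08457579]
cam axes in tool
 [[ 1.     0.001  0.001]
 [ 0.001  0.329 -0.944]
 [-0.001  0.944  0.329]]
-1.3079430964494783
[ 0.64197748  0.16747229 -0.00233882]
[ 0.60023005 -0.14681792  0.00204751]
[ 0.50929081 -0.132019    0.01022879]
[0.55031801 0.17092038 0.01348434]
(0.57, 0.0, 0.3) 0 [ 0.26  0.58 -0.58  1.63  0.36  1.03 -0.43]
(0.57, 0.0, 0.3) 1.5707963267948966 [ 0.47  0.7  -1.02  1.62  0.63  1.18  0.88]
(0.57, 0.0, 0.3) -1.5707963267948966 [ 0.01  0.54 -0.15  1.65  0.09  0.97 -1.74]
(0.57, 0.0, 0.3) 3.141592653589793 [-0.68  0.88  1.3   1.68 -0.88  1.3  -2.33]
(0.5, 0.3, 0.3) 0 [-0.17  0.65 -0.8   1.59  0.51  1.12 -1.1 ]
(0.5, 0.3, 0.3) 1.5707963267948966 [ 0.03  0.88 -1.38  1.58  0.87  1.42  0.15]
(0.5, 0.3, 0.3) -1.5707963267948966 [-0.38  0.58 -0.41  1.6   0.26  1.02 -2.44]
(0.5, 0.3, 0.3) 3.141592653589793 [ 0.    0.82 -1.25  1.58  0.79  1.33  1.79]
(0.49, -0.33, 0.3) 0 [ 0.83  0.61 -0.55  1.57  0.35  1.06  0.19]
(0.49, -0.33, 0.3) 1.5707963267948966 [ 1.04  0.72 -1.    1.56  0.64  1.21  1.5 ]
(0.49, -0.33, 0.3) -1.5707963267948966 [ 0.58  0.56 -0.1   1.59  0.07  0.99 -1.12]
(0.49, -0.33, 0.3) 3.141592653589793 [ 0.29  0.59  0.39  1.6  -0.25  1.   -2.38]
```

```bash
python3 - <<'E'
from h import *
import pickle
t=arm.current_t()
arm.move_ptp([0.60,-0.01,0.22],ori(np.radians(-97.5)))
print(arm.current_t()-t)
p=eyes.read_camera("wrist"); cv2.imwrite("pics/w1.png",p["color"]); pickle.dump(p,open("w1.pkl","wb"))
for q in ["jaw_face","post_top","block_face"]:
    print(q,[(np.round(r["position"],3).tolist(),round(r["conf"],2)) for r in eyes.look_for(p,q)][:4])
print(arm.current_ft_force(),arm.current_ee_pos())
E
```

```text
2.6083000000000003
jaw_face [([0.579, 0.039, 0.038], 0.77)]
post_top [([0.587, 0.035, 0.033], 0.67), ([0.498, 0.288, 0.05], 0.39)]
block_face [([0.573, -0.076, 0.058], 0.73)]
[ 3.29250017e-04 -2.16020133e-01 -5.62171890e-01] [ 0.59999098 -0.01071771  0.21998873]
```

View pics/w1.png

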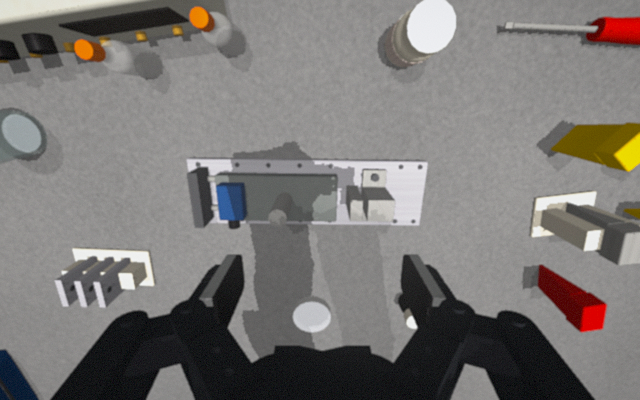

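```bash
python3 - <<'E'
from h import *
import pickle
for n in ["w1","top0","scene0"]:
    p=pickle.load(open(n+".pkl","rb")); X=cloud(p).reshape(-1,3)
    tab=X[(abs(X[:,2])<.006)]; print(n,"table z",np.median(tab[:,2]))
    a=np.radians(82.5)
    s=X[(X[:,2]>.008)&(X[:,2]<.018)&(abs(X[:,0]-.575)<.1)&(abs(X[:,1]-.015)<.2)]
    rc=cv2.minAreaRect(s[:,:2].astype(np.float32)*1000); print(len(s),rc, "z",np.median(s[:,2]))
    for nm,lo,hi in [("jawblk tops",.066,.078),("post",.088,.102)]:
        m=(X[:,2]>lo)&(X[:,2]<hi)&(abs(X[:,0]-.57)<.05)&(X[:,1]>-.13)&(X[:,1]<.1)
        q=X[m]; print(nm,len(q),q.mean(0).round(4), q.min(0).round(3),q.max(0).round(3))
p=pickle.load(open("w1.pkl","rb"));print(p["xyz"])
cv2.imwrite("pics/w1c.png",cv2.resize(p["color"][150:235,180:435],None,fx=3.1,fy=3.1,interpolation=cv2.INTER_CUBIC))
E
```

```text
w1 table z -0.0003946159983921338
6226 ((574.1283569335938, 10.859771728515625), (309.2338562011719, 90.366455078125), 81.62743377685547) z 0.011562187346422448
jawblk tops 980 [ 0.5655 -0.058   0.0713] [ 0.548 -0.09   0.066] [0.588 0.045 0.078]
post 299 [0.5793 0.0369 0.0949] [0.569 0.028 0.088] [0.588 0.047 0.097]
top0 table z -0.00023679556877875818
1773 ((565.39990234375, 16.486083984375), (310.2005920410156, 106.30854034423828), 81.61398315429688) z 0.011859640508889102
jawblk tops 178 [ 0.5622 -0.0563  0.0717] [ 0.546 -0.085  0.067] [0.581 0.051 0.077]
post 50 [0.5764 0.0413 0.0953] [0.567 0.032 0.089] [0.585 0.051 0.098]
scene0 table z -0.0011561449337647578
1214 ((577.4910888671875, 11.651016235351562), (308.3335266113281, 92.13287353515625), 81.448974609375) z 0.010977210423555539
jawblk tops 153 [ 0.5697 -0.0495  0.0709] [ 0.549 -0.088  0.066] [0.592 0.044 0.078]
post 41 [0.5819 0.0386 0.0932] [0.572 0.03  0.088] [0.59  0.048 0.097]
[ 0.6840429  -0.02343964  0.36233852]
```

View pics/w1c.png

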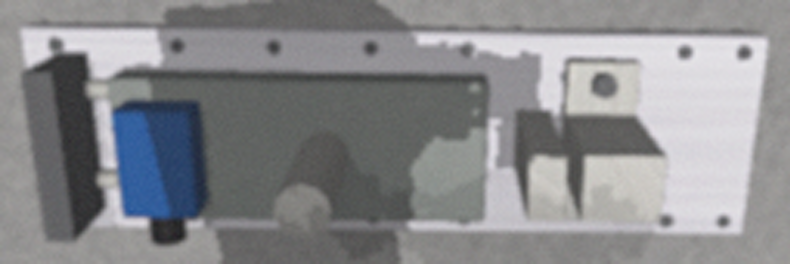

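```bash
cat >> h.py <<'E'
PHI=np.radians(81.63); U=np.array([np.cos(PHI),np.sin(PHI)]); V=np.array([-U[1],U[0]]); O=np.array([.5741,.0109])-.05*U
def b2w(x,y,z): return [*(O+x*U+y*V),z]
def w2b(P): P=np.asarray(P); d=P[...,:2]-O; return np.stack([d@U,d@V,P[...,2]],-1)
A=PHI-np.pi/2
E
python3 - <<'E'
from h import *
import pickle
t=arm.current_t()
arm.gripper_to(0.0)
arm.move_ptp(b2w(.036,0,.16),ori(A))
arm.move_straight(b2w(.036,0,.058),max_speed=.12)
print(w2b(arm.current_ee_pos()),arm.current_t()-t,arm.current_ft_force())
r=arm.move_straight(b2w(.095,0,.058),max_speed=.035,max_force=12)
print(r,w2b(arm.current_ee_pos()),arm.current_ft_force())
arm.sleep(.2)
print(r,w2b(arm.current_ee_pos()),arm.current_ft_force())
p=eyes.read_camera("wrist"); cv2.imwrite("pics/w2.png",p["color"])
print(arm.current_t())
E
```

```text
[ 0.03620991 -0.00058069  0.05866729] 2.8167000000000004 [ 0.27076173 -0.07559422  0.07123347]
True [0.07179817 0.00028264 0.05766805] [ 0.00898139 -0.28610653 -0.13288792]
True [0.07093415 0.00080188 0.05721132] [-1.05362951 -0.98265084  0.03220572]
8.1083
```

View pics/w2.png

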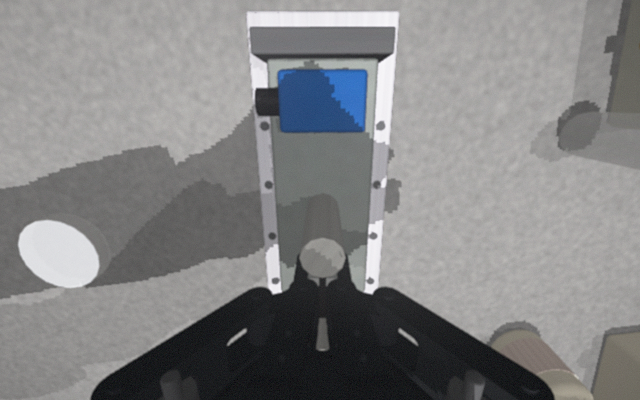

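```bash
python3 - <<'E'
from h import *
import pickle
r=arm.move_straight(b2w(.085,0,.058),max_speed=.03,max_force=20)
print(r,w2b(arm.current_ee_pos()),arm.current_ft_force())
arm.move_straight(b2w(.045,0,.058),max_speed=.1)
arm.move_straight(b2w(.045,0,.17),max_speed=.2)
# view gap from above: camera +u 85mm of TCP, looks back. 
arm.move_ptp(b2w(-.06,0,.19),ori(A)); arm.gripper_to(0.07)
p=eyes.read_camera("wrist"); cv2.imwrite("pics/w3.png",p["color"]); pickle.dump(p,open("w3.pkl","wb"))
print(arm.current_t(),w2b(p["xyz"]))
E
```

```text
True [0.07121043 0.001143   0.05703208] [0.28090276 0.75246358 0.26952726]
10.875 [ 2.39776709e-02 -1.93695949e-04  3.32328137e-01]
```

View pics/w3.png

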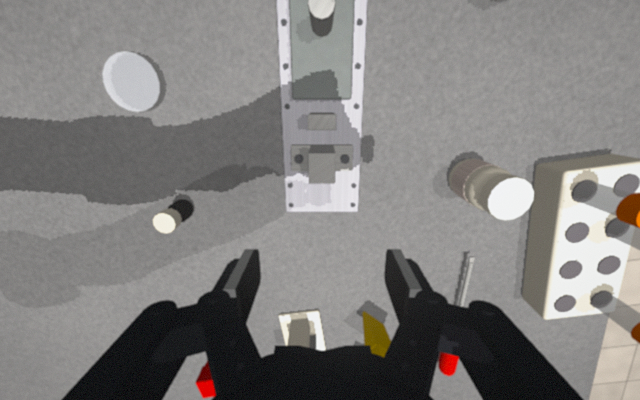

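```bash
cat > meas.py <<'E'
from h import *
def gap(p):
    X=cloud(p); B=w2b(X); z=B[...,2]
    m=(abs(z-.072)<.006)&(abs(B[...,1])<.02)&(abs(B[...,0])<.1)
    q=B[m]
    jaw=q[q[:,0]>-.01]; blk=q[(q[:,0]<-.012)]
    f=lambda s,nm: print(nm,len(s),"x",np.percentile(s[:,0],[0,2,50,98,100]).round(4),"y",np.percentile(s[:,1],[0,2,98,100]).round(4),"z",np.median(s[:,2]).round(4))
    f(jaw,"jaw");f(blk,"blk")
    d=B[(abs(z-.036)<.004)&(B[...,0]>.02)&(B[...,0]<.2)]
    if len(d)>50: f(d,"deck")
    pt=B[(z>.09)&(z<.1)&(B[...,0]>.05)&(B[...,0]<.12)&(abs(B[...,1])<.03)]
    if len(pt)>20: f(pt,"post")
    s=X[(z>.008)&(z<.018)&(abs(B[...,0]-.05)<.19)&(abs(B[...,1])<.06)]
    print(cv2.minAreaRect(s[:,:2].astype(np.float32)*1000))
E
python3 - <<'E'
from meas import *
import pickle
p=pickle.load(open("w3.pkl","rb"))
gap(p)
cv2.imwrite("pics/w3c.png",cv2.resize(p["color"][70:220,260:380],None,fx=4,fy=4,interpolation=cv2.INTER_CUBIC))
E
```

```text
jaw 540 x [0.0009 0.001  0.009  0.0868 0.0919] y [-0.0128 -0.0118  0.0127  0.0129] z 0.0716
blk 836 x [-0.0496 -0.0491 -0.0343 -0.0203 -0.02  ] y [-0.0126 -0.0123  0.0125  0.0128] z 0.0715
deck 5368 x [0.0282 0.0292 0.0679 0.11   0.1124] y [-0.0298 -0.0285  0.029   0.0303] z 0.0355
post 459 x [0.0824 0.0829 0.089  0.094  0.0945] y [-0.0097 -0.0088  0.0093  0.0102] z 0.0954
((567.6353149414062, -30.963592529296875), (223.61305236816406, 90.1156997680664), 81.57737731933594)
```

View pics/w3c.png

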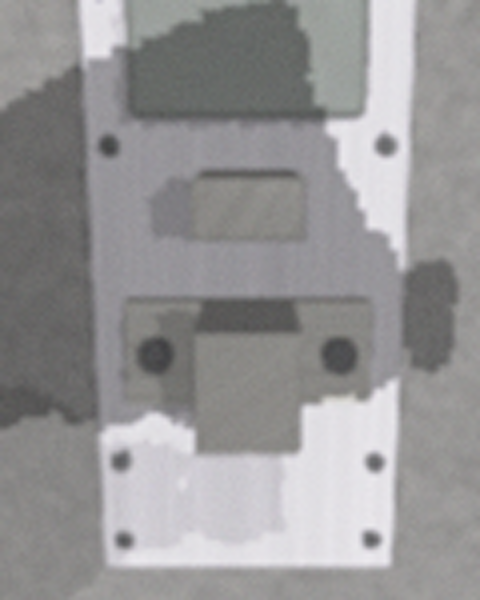

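```bash
python3 - <<'E'
from h import *
import pickle
arm.move_ptp([.487,.24,.19],ori(A))
p=eyes.read_camera("wrist"); cv2.imwrite("pics/w4.png",p["color"]); pickle.dump(p,open("w4.pkl","wb"))
print(arm.current_t(),arm.current_ee_pos())
X=cloud(p).reshape(-1,3)
s=X[(abs(X[:,0]-.49)<.08)&(abs(X[:,1]-.3)<.1)]
f=s[(s[:,2]>.003)&(s[:,2]<.010)]
print("foot",len(f),cv2.minAreaRect(f[:,:2].astype(np.float32)*1000))
w=s[(abs(s[:,2]-.036)<.004)]; print("walls",len(w),cv2.minAreaRect(w[:,:2].astype(np.float32)*1000))
t=s[(abs(s[:,2]-.066)<.004)]; print("plates",len(t))
# cluster
H=np.zeros((400,640),np.uint8); m=(abs(cloud(p)[...,2]-.066)<.004)&(abs(cloud(p)[...,0]-.49)<.08)&(abs(cloud(p)[...,1]-.3)<.1)
n,l=cv2.connectedComponents(m.astype(np.uint8))
for i in range(1,n):
    q=cloud(p)[l==i]
    if len(q)>30: print(i,len(q),q.mean(0).round(4),cv2.minAreaRect(q[:,:2].astype(np.float32)*1000))
E
```

```text
12.225 [0.48804271 0.23788343 0.18984909]
foot 2383 ((495.6081237792969, 315.29974365234375), (109.75860595703125, 59.77981948852539), 79.29815673828125)
walls 1672 ((494.8265686035156, 314.96856689453125), (95.99276733398438, 38.094879150390625), 81.38849639892578)
plates 1221
1 445 [0.4996 0.3386 0.0655] ((499.57586669921875, 338.72772216796875), (8.01126480102539, 39.50150680541992), 79.44038391113281)
2 400 [0.4953 0.3153 0.0656] ((495.40313720703125, 315.18438720703125), (7.9355974197387695, 39.558048248291016), 79.39262390136719)
3 376 [0.4908 0.2918 0.0655] ((491.098876953125, 291.6583251953125), (8.027798652648926, 39.588043212890625), 79.49889373779297)
```

View pics/w4.png

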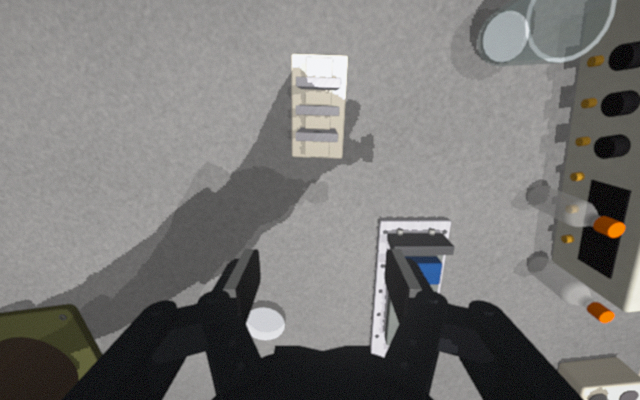

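```bash
python3 - <<'E'
from h import *
import pickle
aR=np.radians(79.44-90)
P=[.4911,.2917]
arm.move_ptp([*P,.12],ori(aR))
r=arm.move_straight([*P,.0275],max_speed=.1,max_force=15)
print(r,arm.current_ee_pos(),arm.current_ft_force())
g=arm.gripper_to(0.03)
print(arm.current_opening(),arm.current_ee_pos(),arm.current_ft_force(),arm.current_t())
E
```

```text
False [0.49152366 0.29196662 0.0280842 ] [-1.17553184e-01  5.04361414e-01 -4.16909004e-05]
0.03897271819638995 [0.49145365 0.29195945 0.02823162] [-1.13689351 -0.17256657  5.66785903] 14.125
```

```bash
python3 - <<'E'
from h import *
import pickle
z0=arm.current_ee_pos()[2]; print(z0)
P=arm.current_ee_pos()[:2]
arm.move_straight([*P,.08],max_speed=.12)
print(arm.current_opening(),arm.current_ft_force())
arm.move_straight([*P,.15],max_speed=.2)
arm.move_ptp(b2w(-.0135,0,.15),ori(A))
p=eyes.read_camera("wrist"); cv2.imwrite("pics/w5.png",p["color"]); pickle.dump(p,open("w5.pkl","wb"))
print(arm.current_t(),w2b(arm.current_ee_pos()))
E
```

```text
0.02823161845924017
0.038868297959346806 [-0.04973678 -0.38546571 -1.22299722]
16.5917 [-0.010934    0.000183    0.14998924]
```

View pics/w5.png

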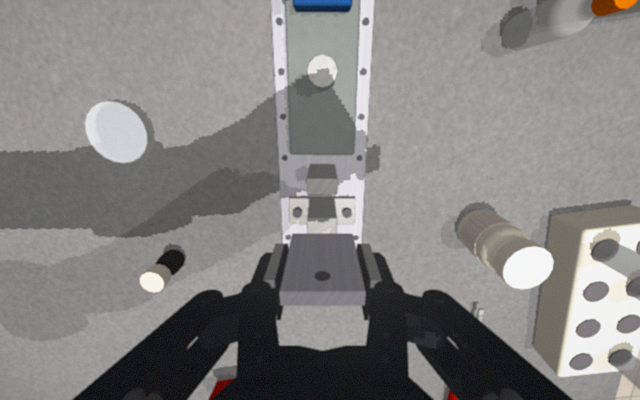

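```bash
python3 - <<'E'
from h import *
p=eyes.read_camera("wrist"); B=w2b(cloud(p)).reshape(-1,3); e=w2b(arm.current_ee_pos())
s=B[(abs(B[:,1])<.015)&(abs(B[:,0]-e[0])<.02)&(B[:,2]>.09)&(B[:,2]<.2)]
print(e,yaw()-A)
for lo in np.arange(.115,.2,.008):
    q=s[(s[:,2]>=lo)&(s[:,2]<lo+.008)]
    if len(q)>5: print(lo.round(3),len(q),np.median(q[:,0]).round(4),q[:,2].min().round(4),q[:,2].max().round(4))
q=s[(s[:,2]<.175)&(s[:,2]>.13)]; c=np.polyfit(q[:,2],q[:,0],1); d=np.polyfit(q[:,1],q[:,0],1);print(c,d)
print(s[:,2].min())
E
```

```text
[-0.01107     0.00017307  0.15004378] 0.003338404976417131
0.123 96 -0.0075 0.1276 0.131
0.131 276 -0.0074 0.131 0.139
0.139 325 -0.0075 0.139 0.147
0.147 372 -0.0075 0.147 0.155
0.155 412 -0.0075 0.155 0.163
0.163 490 -0.0075 0.163 0.171
0.171 570 -0.0075 0.171 0.179
0.179 907 -0.0077 0.179 0.187
0.187 702 -0.011 0.187 0.189
[-0.00277686 -0.0070769 ] [-0.00290317 -0.00750844]
0.12760411182863635
```

```bash
python3 - <<'E'
from h import *
arm.move_straight(b2w(-.0135-.0017,-.000,.10),max_speed=.1)
e=w2b(arm.current_ee_pos());print(e)
dx=-.0130-e[0]
p=eyes.read_camera("wrist"); B=w2b(cloud(p)).reshape(-1,3)
s=B[(abs(B[:,1])<.015)&(abs(B[:,0]-e[0])<.02)&(B[:,2]>.085)&(B[:,2]<.125)]; print("front",np.median(s[:,0]))
dx=-.0094-np.median(s[:,0])
c=-.0152+dx
arm.move_straight(b2w(c,0,.085),max_speed=.05)
print(c,w2b(arm.current_ee_pos()))
r=arm.move_straight(b2w(c,0,.030),max_speed=.04,max_force=6)
print(r,w2b(arm.current_ee_pos()),arm.current_ft_force(),arm.current_t())
E
```

```text
[-0.01480793 -0.00023637  0.10019093]
front -0.011348952917359073
-0.013251047082640927 [-0.01317136  0.00024117  0.08465689]
True [-0.01321896  0.00015044  0.03425147] [-0.16637689  0.74241375  5.28807708] 18.9417
```

```bash
python3 - <<'E'
from h import *
from meas import gap
import pickle
arm.gripper_to(0.06)
e=arm.current_ee_pos()
arm.move_straight([e[0],e[1],.17],max_speed=.15)
arm.move_ptp(b2w(-.06,0,.19),ori(A))
p=eyes.read_camera("wrist"); cv2.imwrite("pics/w6.png",cv2.resize(p["color"][70:220,240:400],None,fx=4,fy=4,interpolation=cv2.INTER_CUBIC)); pickle.dump(p,open("w6.pkl","wb"))
B=w2b(cloud(p)); 
m=(abs(B[...,2]-.072)<.005)&(abs(B[...,0]+.01)<.03)
n,l=cv2.connectedComponents(m.astype(np.uint8))
for i in range(1,n):
    q=B[l==i]
    if len(q)>10: print(len(q),q.min(0).round(4),q.max(0).round(4),cv2.minAreaRect(q[:,:2].astype(np.float32)*1000))
gap(p)
print(arm.current_t())
E
```

```text
460 [ 0.0011 -0.0126  0.0696] [0.0143 0.0129 0.0736] ((7.665574073791504, 0.14226627349853516), (25.503604888916016, 13.168739318847656), 89.66295623779297)
383 [-0.0171 -0.0193  0.069 ] [-0.0095  0.0198  0.0744] ((-13.287911415100098, 0.27544593811035156), (7.584892749786377, 39.079368591308594), 0.03063368797302246)
586 [-0.04   -0.0121  0.0672] [-0.02    0.0129  0.0733] ((-29.96202850341797, 0.36479949951171875), (24.946659088134766, 19.955995559692383), 89.83214569091797)
jaw 590 x [-0.0098 -0.0097  0.0083  0.0873  0.0924] y [-0.0192 -0.0125  0.0128  0.0188] z 0.0715
blk 1115 x [-0.0499 -0.0493 -0.0299 -0.0122 -0.012 ] y [-0.0193 -0.0164  0.0169  0.0198] z 0.0715
deck 5317 x [0.0276 0.0294 0.0669 0.1071 0.1093] y [-0.0299 -0.0286  0.029   0.0302] z 0.0355
post 345 x [0.0822 0.0827 0.0875 0.0913 0.0914] y [-0.0091 -0.0083  0.009   0.0099] z 0.0953
((567.572021484375, -32.15850830078125), (220.4358367919922, 90.17542266845703), 81.61579132080078)
20.7
```

View pics/w6.png

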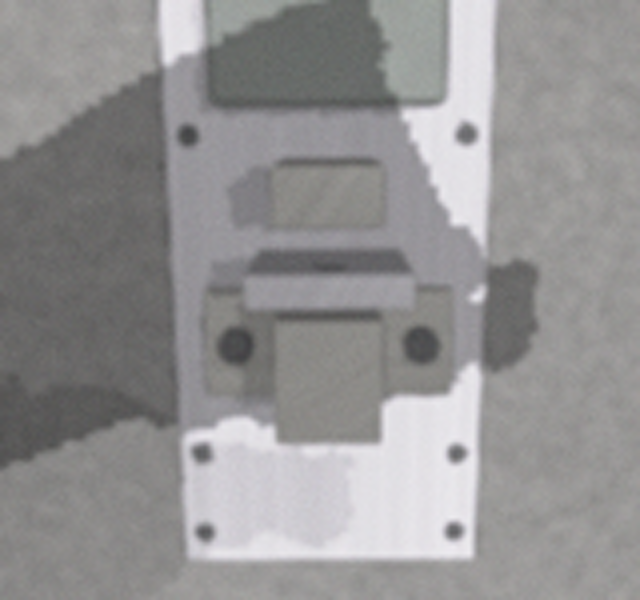

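```bash
python3 - <<'E'
from h import *
import pickle
arm.move_ptp([.49,-.40,.21],ori(A))
p=eyes.read_camera("wrist"); cv2.imwrite("pics/w7.png",p["color"]); pickle.dump(p,open("w7.pkl","wb"))
print(arm.current_t(),arm.current_ee_pos())
print([(np.round(r["position"],3).tolist(),round(r["conf"],2)) for r in eyes.look_for(p,"wedge_head")])
X=cloud(p)
s=(abs(X[...,0]-.49)<.1)&(abs(X[...,1]+.33)<.1)
f=X[s&(X[...,2]>.003)&(X[...,2]<.010)]
print("foot",len(f),cv2.minAreaRect(f[:,:2].astype(np.float32)*1000))
m=s&(X[...,2]>.065)
n,l=cv2.connectedComponents(m.astype(np.uint8))
for i in range(1,n):
    q=X[l==i]
    if len(q)<30: continue
    zt=np.percentile(q[:,2],95); t=q[q[:,2]>zt-.003]
    print(len(q),zt.round(4),p["color"][l==i].mean(0).round(),cv2.minAreaRect(t[:,:2].astype(np.float32)*1000), len(t))
E
```

```text
21.9333 [ 0.49168034 -0.39704373  0.21005455]
[([0.406, -0.316, 0.093], 0.98), ([0.485, -0.433, 0.09], 0.96), ([0.494, -0.336, 0.1], 0.91), ([0.569, -0.395, 0.091], 0.84), ([0.595, -0.326, 0.092], 0.78)]
foot 1199 ((500.828369140625, -359.397705078125), (176.35980224609375, 127.84257507324219), 0.10644782334566116)
406 0.0905 [  1. 181. 197.] ((584.1619262695312, -321.4197082519531), (11.474442481994629, 24.590120315551758), 0.19959749281406403) 232
2331 0.1004 [160. 170. 173.] ((493.7936706542969, -335.55084228515625), (27.828977584838867, 39.77906799316406), 89.47296905517578) 1410
1025 0.0909 [ 37.  39. 154.] ((401.22991943359375, -318.67254638671875), (23.93587875366211, 27.75520133972168), 3.780024528503418) 783
1343 0.0907 [  8. 212. 223.] ((572.6486206054688, -399.9342041015625), (39.72932052612305, 27.81916618347168), 58.6420783996582) 1060
382 0.0904 [ 22. 162. 183.] ((487.13385009765625, -425.76226806640625), (27.599241256713867, 8.37928581237793), 0.18059562146663666) 190
36072 0.3018 [31. 29. 28.] ((493.8818054199219, -383.2926025390625), (12.906046867370605, 134.29443359375), 81.81880950927734) 4401
```

View pics/w7.png

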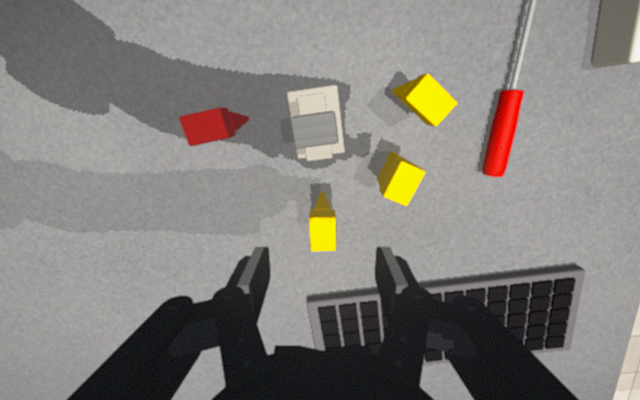

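```bash
python3 - <<'E'
from h import *
import pickle
aH=np.radians(-.53); P=np.array([.4938,-.3355])
arm.gripper_to(0.062)
arm.move_ptp([*P,.14],ori(aH))
e=arm.current_ee_pos(); print(e)
r=arm.move_straight([*P,.0695],max_speed=.08,max_force=12)
print(r,arm.current_ee_pos(),arm.current_ft_force())
e=arm.current_ee_pos()
if not r:
    arm.gripper_to(0.03)
    print(arm.current_opening(),arm.current_ee_pos(),arm.current_ft_force(),arm.current_t())
    e=arm.current_ee_pos()
    arm.move_straight([*P,.12],max_speed=.1)
    print(arm.current_opening(),arm.current_ft_force())
    arm.move_straight([*P,.19],max_speed=.2)
    print(arm.current_opening(),arm.current_ft_force())
    p=eyes.read_camera("wrist"); cv2.imwrite("pics/w8.png",p["color"])
E
```

```text
[ 0.4938444  -0.33463214  0.1394907 ]
False [ 0.49425011 -0.33561229  0.06994152] [ 0.65188453 -0.0652897   0.42501449]
0.039166652806624874 [ 0.49430899 -0.33579261  0.07025087] [-0.19908785  0.04172243  6.2235265 ] 24.025
0.03932909033499098 [ 1.34103702 -0.01287515 -2.27002071]
0.039011714820237 [-0.0960858   0.28638037 -1.72489161]
```

View pics/w8.png

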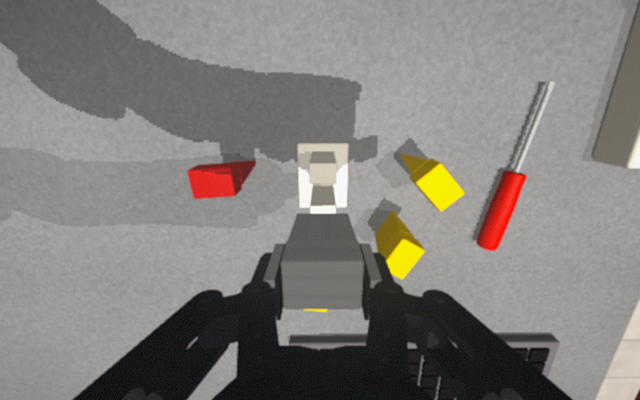

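```bash
cat >> h.py <<'E'
def headx(p):
    e=w2b(arm.current_ee_pos()); B=w2b(cloud(p)).reshape(-1,3)
    # head top at TCP+.030, visible front face x=+14mm and bottom taper; 
    s=B[(abs(B[:,1]-e[1])<.015)&(abs(B[:,0]-e[0])<.03)&(abs(B[:,2]-(e[2]+.020))<.006)]
    t=B[(abs(B[:,1]-e[1])<.015)&(abs(B[:,0]-e[0])<.03)&(B[:,2]<e[2]+.004)&(B[:,2]>e[2]-.062)]
    c=np.polyfit(t[:,2]-e[2],t[:,0],1) if len(t)>20 else None
    return e,len(s),np.median(s[:,0]) if len(s) else None,len(t),t[:,2].min() if len(t) else None,c
E
python3 - <<'E'
from h import *
arm.move_ptp(b2w(-.0055,0,.19),ori(A))
arm.move_straight(b2w(-.0055,0,.165),max_speed=.1)
arm.sleep(.2)
p=eyes.read_camera("wrist"); cv2.imwrite("pics/w9.png",p["color"])
print(headx(p),yaw()-A,arm.current_ft_force(),arm.current_t())
E
```

```text
(array([-0.00551685, -0.00040352,  0.16557521]), 736, np.float64(0.008168876514586037), 1204, np.float64(0.10479643448861078), array([0.11953386, 0.0035982 ])) -0.0002402045296860944 [-0.32205657  0.27831006 -0.5525112 ] 27.0333
```

View pics/w9.png

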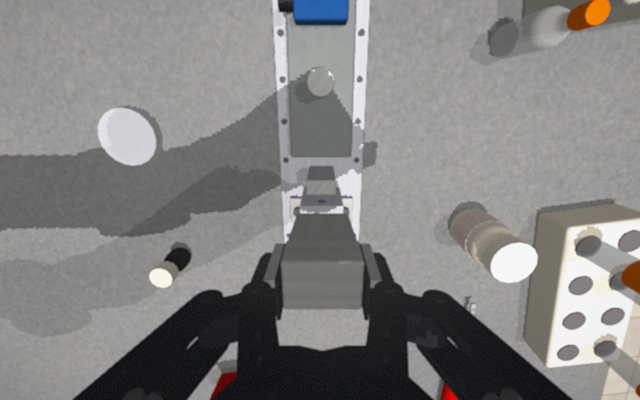

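```bash
cat >> h.py <<'E'
def fb(n=4):
    F=np.mean([arm.current_ft_force() for _ in range(n)],0); return np.round([F[:2]@U,F[:2]@V,F[2]],1)
E
python3 - <<'E'
from h import *
arm.move_straight(b2w(-.0055,0,.135),max_speed=.1)
arm.sleep(.1); f0=fb(); print(f0,w2b(arm.current_ee_pos()))
r=arm.move_straight(b2w(-.0055,0,.09),max_speed=.03,max_force=5)
print(r,fb(),w2b(arm.current_ee_pos()))
arm.sleep(.15); print(fb(),w2b(arm.current_ee_pos()),arm.current_opening(),arm.current_t())
p=eyes.read_camera("wrist"); cv2.imwrite("pics/w10.png",p["color"])
E
```

```text
[ 0.5 -1.2 -0.5] [-0.00525792 -0.00048769  0.1355882 ]
True [ 0.3 -0.8  3.6] [-5.79130109e-03 -3.24739926e-05  9.38512567e-02]
[ 0.1 -0.3  5.3] [-5.81803858e-03 -5.68997463e-06  9.38141476e-02] 0.03922357250830122 28.9667
```

View pics/w10.png

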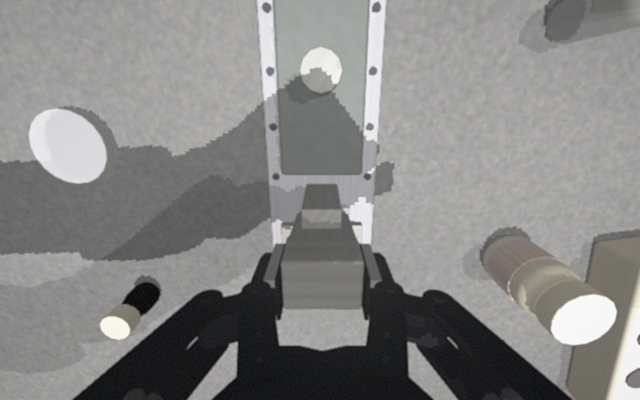

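```bash
python3 - <<'E'
from h import *
e=w2b(arm.current_ee_pos())
r=arm.move_straight(b2w(e[0],0,.080),max_speed=.015,max_force=12)
print(r,fb(),w2b(arm.current_ee_pos()))
arm.sleep(.2); print(fb(),w2b(arm.current_ee_pos()),arm.current_opening(),arm.current_wrist_torque(),arm.current_t())
E
```

```text
True [-1.1 -0.7  4.3] [-0.00581101 -0.00014132  0.09320371]
[-0.4  0.3  4.5] [-0.00578684 -0.00016182  0.0932107 ] 0.039401166081870706 [-0.03887623  0.16551195  0.03327488] 29.55
```

```bash
python3 - <<'E'
from h import *
for dz in (.001,.002,.003,.004,.005,.006,.007,.008):
    arm.move_straight(b2w(-.0058,0,.0932-dz),max_speed=.01); arm.sleep(.1)
    f=fb(); print(dz,f,w2b(arm.current_ee_pos()).round(4),round(arm.current_opening(),4),round(arm.current_t(),1))
    if f[2]>25: break
E
```

```text
0.001 [-0.5  1.4 11.2] [-0.0057 -0.0002  0.093 ] 0.0393 29.9
0.002 [-0.7  2.4 15.7] [-0.0057 -0.0002  0.0927] 0.0392 30.2
0.003 [-1.4  4.4 21.6] [-0.0058 -0.0004  0.0923] 0.039 30.6
0.004 [-1.7  4.5 25.1] [-0.0058 -0.0005  0.0919] 0.0392 30.9
```

```bash
python3 - <<'E'
from h import *
import pickle
arm.sleep(1.0); print(fb(),w2b(arm.current_ee_pos()).round(4),arm.current_t())
p=eyes.read_camera("wrist"); s=eyes.read_camera("scene"); t=eyes.read_camera("top")
cv2.imwrite("pics/f_s.png",cv2.resize(s["color"][160:250,260:420],None,fx=5,fy=5,interpolation=cv2.INTER_CUBIC))
cv2.imwrite("pics/f_w.png",cv2.resize(p["color"][100:320,220:420],None,fx=2.7,fy=2.7,interpolation=cv2.INTER_CUBIC))
cv2.imwrite("pics/f_sf.png",s["color"])
e,ns,hx,nt,tz,c=headx(p); print(e,hx,c)
B=w2b(cloud(p)).reshape(-1,3)
pt=B[(B[:,2]>.09)&(B[:,2]<.1)&(B[:,0]>.05)&(B[:,0]<.12)&(abs(B[:,1])<.03)]; print("post",len(pt),pt[:,0].min(),pt[:,0].max())
m=(abs(B[:,2]-.072)<.003)&(abs(B[:,1])<.013)&(B[:,0]>-.005)&(B[:,0]<.03); print("jaw",m.sum(),B[m][:,0].min(),B[m][:,0].max())
Bs=w2b(cloud(s)).reshape(-1,3)
pt=Bs[(Bs[:,2]>.088)&(Bs[:,2]<.1)&(Bs[:,0]>.05)&(Bs[:,0]<.12)&(abs(Bs[:,1])<.03)]; print("post scene",len(pt),pt[:,0].min(),pt[:,0].max())
E
```

```text
[-1.8  3.3 25.9] [-0.0057 -0.0005  0.0919] 31.95
[-0.00574645 -0.00048778  0.09191967] 0.008064124910663027 [-0.26967827  0.00189682]
post 1581 0.08244274990647185 0.1021732663265513
jaw 919 0.00047278981258268575 0.015022153670173826
post scene 39 0.08501228816112048 0.10222156458875699
```

View pics/f_s.png

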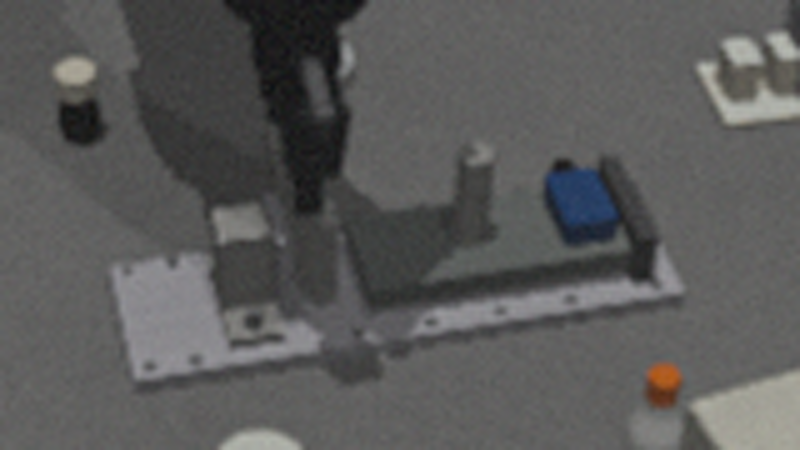

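View pics/f_w.png

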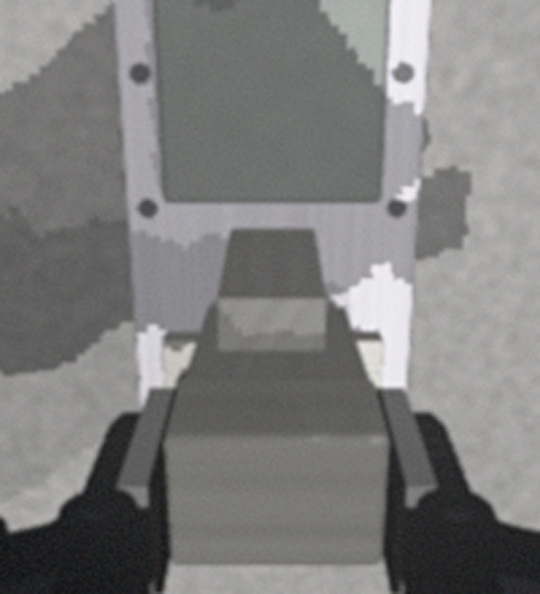

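```bash
python3 - <<'E'
from h import *
p=eyes.read_camera("wrist"); B=w2b(cloud(p)); e=w2b(arm.current_ee_pos())
m=(abs(B[...,1]-e[1])<.015)&(abs(B[...,0]-e[0])<.03)&(B[...,2]>.075)
q=B[m]
hst,ed=np.histogram(q[:,2],bins=np.arange(.075,.16,.002)); print([(round(a,3),int(h)) for a,h in zip(ed,hst) if h])
top=q[(q[:,2]>np.percentile(q[:,2],99)-.006)]; print(e, np.percentile(q[:,2],[90,95,99]))
for lo in np.arange(.078,.128,.004):
    w=q[(q[:,2]>=lo)&(q[:,2]<lo+.004)]; 
    if len(w): print(round(lo,3),len(w),np.median(w[:,0]).round(4),w[:,0].min().round(4))
E
```

```text
[(np.float64(0.075), 63), (np.float64(0.077), 48), (np.float64(0.079), 57), (np.float64(0.081), 43), (np.float64(0.083), 58), (np.float64(0.085), 59), (np.float64(0.087), 64), (np.float64(0.089), 31), (np.float64(0.097), 2), (np.float64(0.099), 77), (np.float64(0.101), 102), (np.float64(0.103), 94), (np.float64(0.105), 127), (np.float64(0.107), 108), (np.float64(0.109), 112), (np.float64(0.111), 133), (np.float64(0.113), 116), (np.float64(0.115), 140), (np.float64(0.117), 132), (np.float64(0.119), 1040), (np.float64(0.121), 2039), (np.float64(0.123), 3)]
[-0.0057694  -0.00047051  0.09190487] [0.18266855 0.18615241 0.18820572]
0.078 107 0.0019 0.0014
0.082 120 0.0025 0.0017
0.086 113 0.003 0.0024
0.09 4 0.0036 0.0035
0.098 131 0.008 0.0072
0.102 214 0.0081 0.0074
0.106 221 0.008 0.0072
0.11 240 0.0081 0.0071
0.114 271 0.008 0.0071
0.118 2860 -0.0035 -0.0199
0.122 288 -0.0055 -0.018
```

```bash
python3 - <<'E'
from h import *
print(fb(),arm.current_opening(),arm.current_t()); arm.job_done()
E
```

```text
[-1.6  4.7 26.3] 0.039244489784976674 32.15
the job is handed in; nothing more can be done
```

I slid the carriage home and filled the gap with one plate, then pushed the grey wedge in tip down. I handed the job in at about 32 s, still gripping the wedge and pressing it with about 26 N.

- **Carriage:** I pushed its post with closed fingers until it stopped dead. A second, harder push stopped at the same place, within 0.6 mm. In the last picture the post spans 82 to 102 mm and the jaw face is within 1 mm of its home position.
- **Plate:** the camera gave a gap of about 20 mm, so one plate was needed. It touched down at the expected height, and the picture showed it upright and square in the gap.
- **Wedge:** the tip is about 19 mm above the base plate. The sideways force along the slide is only about 1.7 N against 26 N downward, so both sides are pushing. The force held for a second before hand-in, and the wedge slipped 1 mm at most in the grip.
- **Disagreement:** the wedge went 5 to 7 mm deeper than the camera gap predicted. That depth implies a gap of about 21.5 mm, 1 to 1.5 mm more than measured. This doesn't change the number of plates.
- **Not confirmed:** with the wedge in place I could not see the plate lying flush against the block; I judged that from the forces. I did not re-measure the other things on the bench, but I registered no unexpected contact during the moves.

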